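Bar the gate of the packed mug crate

TASK

Two small wooden crates stand on the packing table with their front gates ajar; close the gate of the crate that is full of mugs and latch it. Lift the gate's drop bar by its upright tab, swing the gate fully shut so that the bar passes over the keeper's horn, and let the bar drop level into the notch behind the horn. Leave the gate and the bar of the empty crate as they are.

Things in the scene. Friction and masses are not known exactly. Their poses are not given: they have to be found in the camera images.
- mug_tab (a point): Upright tab on the drop bar of the FULL crate: 40 along the bar, 14 thick, clear above gate and crate (115 high), top 176 above the table (all sizes in mm). Point: its middle, 155 high when the bar is level. Axes: x normal to the gate, into the crate; y along the bar to its pin; z up. Bar level: pin at y +170, z -55; vertical gate hinge at x +16, y +200. Pinch across x from above.
- mug_gate (a joint): Slatted gate on the robot-facing front of the full crate, rad: 0 = shut on its stop, grows to 1.2 as its free end swings out towards the robot (turning clockwise seen from above). Seen from the robot its hinge is at the crate's left. Starts at 0.3 to 0.7. Light friction (about 0.05 N m) keeps it where it is left; latched, it has about 0.05 of play.
- mug_bar (a joint): Bar on the gate's outer face, 260 x 24 x 14, 120 g, pinned near the hinge, rad: 0 = level (its height in the notch too), grows to 0.7 as the tab end is lifted; falls when let go. The tab circles the pin: at 0.25 it is 40 up, 18 nearer the pin. The keeper on the right front post has a rigid horn, top 110 high, 190 to 220 from the pin: to pass over it lift 0.2 to 0.3 (0.12 just clears).
- spare_tab (a point): The same point, same axes, on the tab of the EMPTY crate, to be left alone. The crates are alike, fixed, 200 deep, 260 wide, 115 high, open on top, side by side in either order, both gates ajar; the full one holds six brown wooden mugs lower than its walls. In each keeper the notch behind the horn leaves the shut bar 10 of play.

How it is judged:
On the way:
1. the full crate's drop bar is lifted while its gate is still ajar (value of joint mug_bar above 0.1 rad and value of joint mug_gate above 0.05 rad), for 0.05 s.
At the end, for the whole second after the job is handed in: the full crate's gate is shut (within 0.06 rad, the play of the latch) with its bar level in the notch (within 0.05 rad), both at rest, and the tab of the empty crate is within 30 mm of where it was (value of joint mug_gate below 0.06 rad and value of joint mug_bar below 0.05 rad and velocity of joint mug_gate between -0.1 and 0.1 rad/s and velocity of joint mug_bar between -0.1 and 0.1 rad/s and distance of spare_tab from where it was at the start of the episode below 0.03 m); the robot touches nothing.
It fails at once if the empty crate's gate or bar is moved (its tab shifts by more than 30 mm) (distance of spare_tab from where it was at the start of the episode above 0.03 m).
It also fails if it takes over 40 s, if anything falls off the work surface, if the arm or the gripper's body presses on something with over 40 N, if the wrist force passes 120 N, or if a joint passes its speed limit or range.

ROBOT

A 6-joint arm with a two-finger parallel gripper is mounted at the origin on the work surface. World frame = base frame: x ahead of the robot, y to its left, z up, the work surface at z = 0. Lengths are in m, angles in rad, forces in N, time in s.
With the tool pointing down it reaches from about 0.325 to 1 m from the base axis. Payload 5.1 kg.
Tool frame: the origin (TCP) lies midway between the tips of the shut fingers; the grasp point (between the pads) lies 19 mm behind it; z points along the fingers, y is the direction in which the jaws open and shut (so a half turn about z gives the same grasp; the last joint's range is limited). The gripper opens to 85 mm and grips with 20 to 120 N. Pads are 22 mm wide; open, the fingers measure 114 mm over their backs; the gripper's body (76 mm by 85 mm) begins 54 mm behind the grasp point. The pads swing forward as they close: fully open they stand 13 mm farther back than shut.
Start: joints at [1.265, 0.124, 1.65, -0, 1.367, -0.083], TCP at [0.144, 0.634, 0.231] pointing down, gripper open.
Joint ranges: [-2.61, 2.61], [-1.02, 2.33], [0.03, 2.71], [-1.35, 4.49], [0.32, 2.68], [-2.91, 2.91]. Speed limits (rad/s): [2.57, 2.57, 3.14, 3.14, 3.14, 3.14].

INTERFACE

Orientations are given as a 3x3 rotation matrix whose columns are the frame's x, y, z axes.
In Python, from bench import get_state, vision, env gives the robot as it stands. The module is installed in compiled form; this text tells all that it offers.
- The arm moves only by the tool play_rows, never from a script. Its argument "series" is a list that holds one entry, the list of rows, each a list of 7 numbers: the turn, a rotation vector about the world's x, y, z in degrees, then the shift along the world's x, y, z in m, then the closure, from -1 (fully open) to 1 (shut). A call has 1 to 12 rows; each row shifts and turns the pose as measured when the row begins; what a row does not reach is not made up. A row lasts 1/12 s, in which the tool goes at most 41.7 mm and 7.16 degrees, less where a joint would pass 70% of its speed; a pose out of reach is approached as far as the arm can. A call is refused whole if a number of a shift passes 0.0417 or a number of a turn 7.16, either way. A call with a gripper value outside its range is refused whole. The fingers move at their own pace and stop on an object; "force" is the grip in N (left out, the last holds). Time passes only in rows, so rows that do not move let the fingers close. It gives the time, the measured TCP pose, the force and the opening at its end, in the units of the state.
- get_state(): the state, without advancing time (a new reading comes with each control period).
- vision.read_camera(name): name is "scene" or "top" or "wrist"; returns the picture (384x512x3 uint8, red, green, blue); there is no depth.
- vision.camera_model(name): a dict with "mtx" (3x3 intrinsics, pixels), "distortion" ([k1, k2, p1, p2, k3] as OpenCV has them; the pictures are not rectified), "R" (3x3) and "t" (3): a world point X has camera coordinates R X + t; the wrist camera has in their place "T_tool_cam" (4x4, takes a point from camera to tool coordinates, whose origin is the TCP and whose axes are the flange's). Camera axes: x right, y down, z forward; pixel columns grow to the right and rows downward; lengths in m; the calibration is good to about 2 mm. A picture is of the moment at which its call begins: read the wrist's pose just before it. camera_model takes no time and is no camera call.
- env.sign_off(): hands the job in, once; it reports no verdict.
The state is a dict: "time_s": time; "joints": joint angles; "qd": joint speeds; "tau": joint torques, N m; "eef_pos": TCP position; "eef_rot": TCP orientation; "wrist_force": force on the tool from outside, world axes, zero at the start; "wrist_torque": the same for the moment, N m; "grip_width": finger opening in m.
Only numpy, scipy, OpenCV 4.12 (cv2) and the standard library are available. Lean on these libraries where they do the work, as an engineer would, in place of code of your own. Each camera call takes 0.05 s, during which the arm holds its last target.

## Working session

There is one attempt and no reset: what is moved stays moved. The work goes in short steps, Python scripts to look and compute and a tool call to move; the robot and the scene stay as the last step left them, time stands still between calls to the robot, and variables do not carry over. Pictures are saved under pics/ and viewed, and the job is handed in when it is done.

Besides the shell and the picture viewer there is one more tool, called after "Emit:" as name(argument=value, ...), one argument or row to a line, values as JSON. play_rows: Moves the arm, as the interface text tells. Its arguments: {"type":"object","properties":{"series":{"type":"array","items":{"type":"array","items":{"type":"array","items":{"type":"number"}}}},"force":{"type":"number"}},"required":["series"]}

```bash
mkdir -p pics
python3 - <<'E'
from bench import get_state, vision, env
import cv2, numpy as np
print(get_state())
for n in ("scene","top"):
    im=vision.read_camera(n); cv2.imwrite(f"pics/{n}0.png",im[:,:,::-1]); np.save(f"pics/{n}0.npy",im)
    print(n,vision.camera_model(n))
print(vision.camera_model("wrist"))
E
```

```text
{'time_s': 0.0, 'joints': array([ 1.26539601e+00,  1.24522175e-01,  1.65169665e+00,  2.12861043e-05,
        1.36750750e+00, -8.26072528e-02]), 'qd': array([ 0.00144118,  0.00118149,  0.00066687, -0.00077389, -0.00068993,
       -0.00042113]), 'tau': array([ 8.77272796e-04, -4.23597336e+01, -3.65452695e+01,  1.69285317e-05,
        7.02343110e-03,  1.63537953e-05]), 'eef_pos': array([0.14345998, 0.63333285, 0.23002859]), 'eef_rot': array([[-9.75283095e-01,  2.20958022e-01, -6.61424320e-04],
       [ 2.20958924e-01,  9.75281005e-01, -2.02866966e-03],
       [ 1.96823741e-04, -2.12467483e-03, -9.99997724e-01]]), 'wrist_force': array([-0.3748038 ,  0.02412573,  0.45052119]), 'wrist_torque': array([-0.00137717,  0.03797349, -0.0171065 ]), 'grip_width': 0.0850513994373771}
scene {'mtx': array([[376.74197097,   0.        , 259.34651697],
       [  0.        , 376.74197097, 190.17109707],
       [  0.        ,   0.        ,   1.        ]]), 'distortion': array([-0.00968833,  0.        ,  0.        ,  0.        ,  0.        ]), 'R': array([[ 0.16102854,  0.9869358 , -0.00524815],
       [ 0.
[... 502 characters left out ...]
 [ 0.17404543,  0.01520488, -0.98462023]]), 't': array([0.04594627, 0.59210242, 1.0366949 ])}
{'mtx': array([[316.3234418 ,   0.        , 253.08938095],
       [  0.        , 316.3234418 , 195.00456762],
       [  0.        ,   0.        ,   1.        ]]), 'distortion': array([-0.01831544,  0.        ,  0.        ,  0.        ,  0.        ]), 'T_tool_cam': array([[-4.13879786e-04, -9.62736834e-01, -2.70439673e-01,
         6.82384201e-02],
       [ 9.99999843e-01, -5.00567861e-04,  2.51573282e-04,
        -4.56990345e-05],
       [-3.77572274e-04, -2.70439527e-01,  9.62736890e-01,
        -1.42958127e-01],
       [ 0.00000000e+00,  0.00000000e+00,  0.00000000e+00,
         1.00000000e+00]])}
```

View pics/scene0.png

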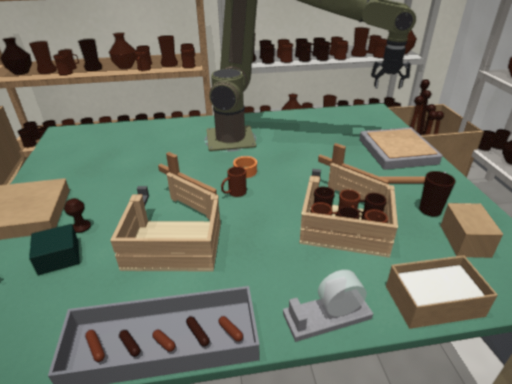

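View pics/top0.png

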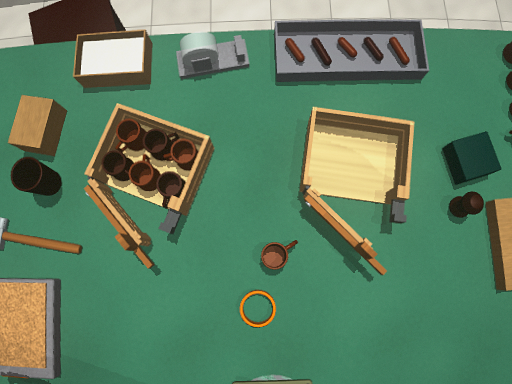

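The full crate is the left one in the top view (about 150,155), which is the right one in the scene view (about 348,212). Its gate's free end is at about (150,265) in the top view. I'll zoom in on both.

Run:
```python
import cv2, numpy as np
t=np.load("pics/top0.npy")[90:280,70:230,::-1]; s=np.load("pics/scene0.npy")[135:255,290:410,::-1]
cv2.imwrite("pics/tz.png",cv2.resize(t,None,fx=3,fy=3,interpolation=cv2.INTER_CUBIC))
cv2.imwrite("pics/sz.png",cv2.resize(s,None,fx=5,fy=5,interpolation=cv2.INTER_CUBIC))
```

```text
(no output)
```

View pics/tz.png

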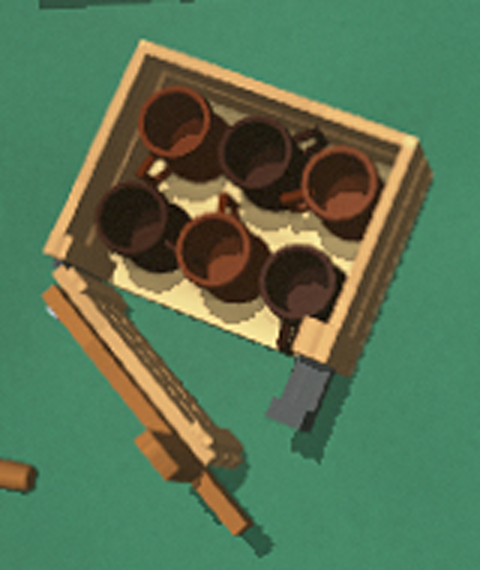

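View pics/sz.png

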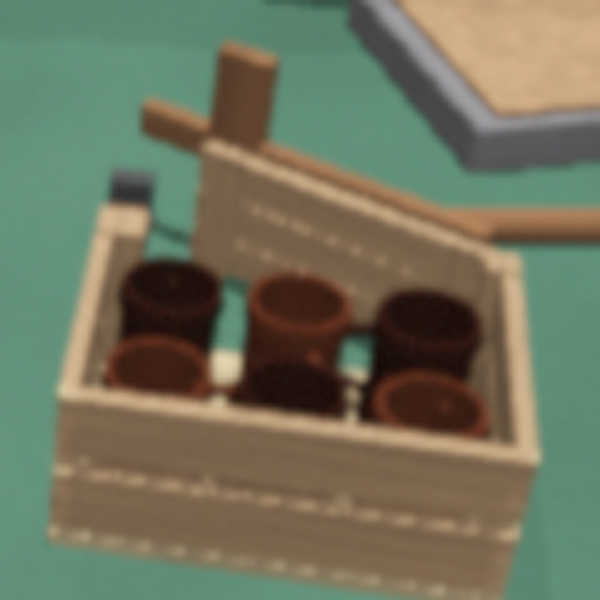

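```bash
cat > h.py <<'E'
import numpy as np, cv2
from bench import get_state, vision, env
def ray(name,uv,pose=None):
    m=vision.camera_model(name)
    p=cv2.undistortPoints(np.array(uv,float).reshape(-1,1,2),m["mtx"],m["distortion"]).reshape(-1,2)
    d=np.c_[p,np.ones(len(p))]
    if "R" in m: R,t=m["R"],m["t"]; return -R.T@t, d@R
    T=m["T_tool_cam"]; P,Rt=pose
    return P+Rt@T[:3,3], d@(Rt@T[:3,:3]).T
def plane(name,uv,z,pose=None):
    c,d=ray(name,uv,pose); return c+d*((z-c[2])/d[:,2])[:,None]
def proj(name,X,pose=None):
    m=vision.camera_model(name); X=np.atleast_2d(X).astype(float)
    if "R" in m: R,t=m["R"],m["t"]
    else:
        T=m["T_tool_cam"];P,Rt=pose; Rc=Rt@T[:3,:3]; c=P+Rt@T[:3,3]; R=Rc.T; t=-R@c
    return cv2.projectPoints(X,cv2.Rodrigues(R)[0],t,m["mtx"],m["distortion"])[0].reshape(-1,2)
E
python3 - <<'E'
from h import *
tz=lambda L:np.array(L)/3+[70-1/3,90-1/3]
sz=lambda L:np.array(L)/5+[290-.4,135-.4]
np.set_printoptions(precision=4,suppress=True)
C=plane("top",tz([(145,42),(415,138),(48,250),(322,360)]),.115); print("crate BL BR FL FR",C[:,:2])
print("sizes",np.linalg.norm(C[0]-C[1]),np.linalg.norm(C[0]-C[2]),np.linalg.norm(C[1]-C[3]))
T=plane("top",tz([(134,436),(148,427),(181,470),(163,481)]),.176);print("tab top",T[:,:2],T.mean(0))
B=plane("top",tz([(50,291),(240,528)]),.112);print("bar ends",B[:,:2],np.linalg.norm(B[0]-B[1]))
G=plane("top",tz([(65,270),(208,458)]),.115);print("gate ends",G[:,:2])
S=plane("scene",sz([(222,44),(278,60)]),.176);print("scene tab top",S)
S=plane("scene",sz([(145,115)]),.1);print("scene bar end",S)
d=B[1]-B[0];print("bar ang",np.degrees(np.arctan2(d[1],d[0])), "front ang", np.degrees(np.arctan2(*(C[1]-C[0])[[1,0]])))
E
```

```text
crate BL BR FL FR [[0.8094 0.3721]
 [0.7139 0.1396]
 [0.6302 0.4491]
 [0.5319 0.2161]]
sizes 0.25139380737369144 0.19497981962675817 0.19740591866685822
tab top [[0.47   0.3486]
 [0.4767 0.3377]
 [0.4438 0.3115]
 [0.4358 0.3254]] [0.4566 0.3308 0.176 ]
bar ends [[0.596  0.4471]
 [0.3997 0.2831]] 0.2558101334115615
gate ends [[0.6127 0.4334]
 [0.4555 0.3087]]
scene tab top [[0.4447 0.3188 0.176 ]
 [0.4727 0.3481 0.176 ]]
scene bar end [[0.4021 0.2844 0.1   ]]
bar ang -140.11917608846935 front ang -112.31693430555242
```

Emit:
play_rows(
  series=[
    [[0,0,4.4,0.026,-0.025,0,-1],[0,0,4.4,0.026,-0.025,0,-1],[0,0,4.4,0.026,-0.025,0,-1],[0,0,4.4,0.026,-0.025,0,-1],[0,0,4.4,0.026,-0.025,0,-1],[0,0,4.4,0.026,-0.025,0,-1],[0,0,4.4,0.026,-0.025,0,-1],[0,0,4.4,0.026,-0.025,0,-1],[0,0,4.4,0.026,-0.025,0,-1],[0,0,4.4,0.026,-0.025,0,-1],[0,0,4.4,0.026,-0.025,0,-1],[0,0,4.4,0.026,-0.025,0,-1]],
  ],
  force=40,
)

```text
time_s: 1.1
eef_pos: [0.4582, 0.3197, 0.2226]
eef_rot: [[-0.727, -0.687, -0.002], [-0.687, 0.727, -0.011], [0.009, -0.006, -1.0]]
wrist_force: [1.2, 1.5, -0.2]
grip_width: 0.0855
```

Run:
```python
from h import *
s=get_state();print(s["eef_pos"],s["eef_rot"])
im=vision.read_camera("wrist"); cv2.imwrite("pics/w1.png",im[:,:,::-1]); np.savez("pics/w1.npz",im=im,P=s["eef_pos"],R=s["eef_rot"])
print(proj("wrist",[[.4566,.3308,.176],[.4566,.3308,.155]],(s["eef_pos"],s["eef_rot"])))
```

```text
[0.45816263 0.31969109 0.22257852] [[-0.72673033 -0.68692    -0.00198453]
 [-0.68686559  0.72670401 -0.01081441]
 [ 0.0088708  -0.00649606 -0.99993955]]
[[268.10565718 228.06079237]
 [266.95948583 217.26350951]]
```

View pics/w1.png

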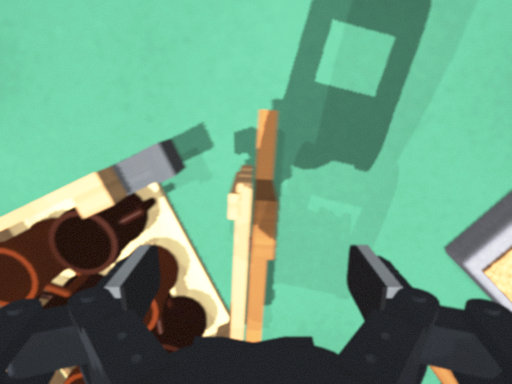

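Run:
```python
from h import *
d=np.load("pics/w1.npz");t=d["im"][100:345,200:310,::-1]
cv2.imwrite("pics/w1z.png",cv2.resize(t[60:180],None,fx=5,fy=5,interpolation=cv2.INTER_CUBIC))
```

```text
(no output)
```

View pics/w1z.png

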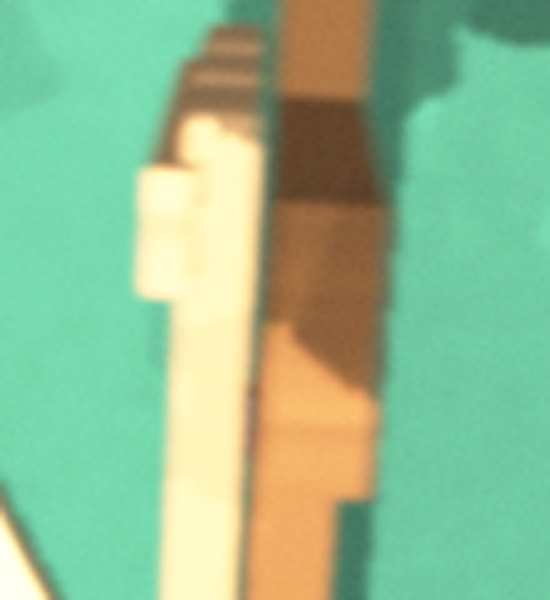

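Run:
```python
from h import *
d=np.load("pics/w1.npz");pose=(d["P"],d["R"])
q=np.array([(331,202),(317,500),(324,351)])/5+[199.6,159.6]
X=plane("wrist",q,.176,pose);print(X,np.linalg.norm(X[0]-X[1]))
v=X[1]-X[0];print(np.degrees(np.arctan2(v[1],v[0])))
b=plane("wrist",[(267,110),(254.5,330)],.112,pose);v=b[1]-b[0];print(b,np.degrees(np.arctan2(v[1],v[0])))
g=plane("wrist",np.array([(215,600),(240,150),(165,600),])/5+[199.6,159.6],.115,pose);print(g)
R=pose[1];print("yaw",np.degrees(np.arctan2(R[1,1],R[0,1])))
```

```text
[[0.44414832 0.31673518 0.176     ]
 [0.47486318 0.34380417 0.176     ]
 [0.45909294 0.32990406 0.176     ]] 0.04094060995431239
41.389707897066955
[[0.40303794 0.281194   0.112     ]
 [0.55536484 0.41203231 0.112     ]] 40.6603058190778
[[0.52261749 0.36648217 0.115     ]
 [0.4593529  0.31336681 0.115     ]
 [0.52875265 0.36004806 0.115     ]]
yaw 133.38793482664727
```

Emit:
play_rows(
  series=[
    [[0.6,0,-2.9,0,0.0105,0,-1],[0,0,0,0,0,-0.02,-1],[0,0,0,0,0,-0.02,-1]],
  ],
)

```text
time_s: 1.4
eef_pos: [0.4675, 0.3235, 0.1856]
eef_rot: [[-0.769, -0.639, 0.008], [-0.639, 0.769, 0.0], [-0.006, -0.005, -1.0]]
wrist_force: [0.1, -0.2, -0.2]
grip_width: 0.0854
```

Emit:
play_rows(
  series=[
    [[0,0.4,0.6,-0.0095,0.0065,0,-1],[0,0,0,0,0,0,-1]],
  ],
)

```text
time_s: 1.57
eef_pos: [0.4551, 0.3288, 0.1806]
eef_rot: [[-0.764, -0.645, -0.008], [-0.645, 0.764, -0.004], [0.009, 0.002, -1.0]]
wrist_force: [1.0, 0.2, 0.7]
grip_width: 0.0857
```

Emit:
play_rows(
  series=[
    [[0,0,0,0.001,0.001,-0.018,-1],[0,0,0,0.001,0,-0.016,-1],[0,0,0,0,0,0,-1]],
  ],
)

```text
time_s: 1.82
eef_pos: [0.4563, 0.3319, 0.1487]
eef_rot: [[-0.762, -0.647, -0.006], [-0.647, 0.762, -0.003], [0.006, 0.002, -1.0]]
wrist_force: [-1.3, 0.4, -0.8]
grip_width: 0.0854
```

Emit:
play_rows(
  series=[
    [[0,0,0,0,0,-0.005,-1],[0,0,0,0,0,0,1],[0,0,0,0,0,0,1],[0,0,0,0,0,0,1],[0,0,0,0,0,0,1],[0,0,0,0,0,0,1],[0,0,0,0,0,0,1]],
  ],
  force=40,
)

```text
time_s: 2.4
eef_pos: [0.4577, 0.3345, 0.1499]
eef_rot: [[-0.761, -0.649, 0.001], [-0.649, 0.761, 0.001], [-0.002, 0.0, -1.0]]
wrist_force: [0.2, -3.6, 1.8]
grip_width: 0.013
```

Run:
```python
from h import *
s=get_state();print(s["eef_pos"],s["wrist_force"],s["grip_width"])
im=vision.read_camera("wrist"); cv2.imwrite("pics/w2.png",im[:,:,::-1])
im=vision.read_camera("scene"); cv2.imwrite("pics/s2.png",cv2.resize(im[100:260,270:430,::-1],None,fx=3.5,fy=3.5,interpolation=cv2.INTER_CUBIC))
print(get_state()["eef_pos"])
```

```text
[0.45767227 0.33445311 0.14994817] [ 0.19737759 -3.57196775  1.79174605] 0.013044405926167674
[0.45785579 0.33411043 0.14989004]
```

View pics/w2.png

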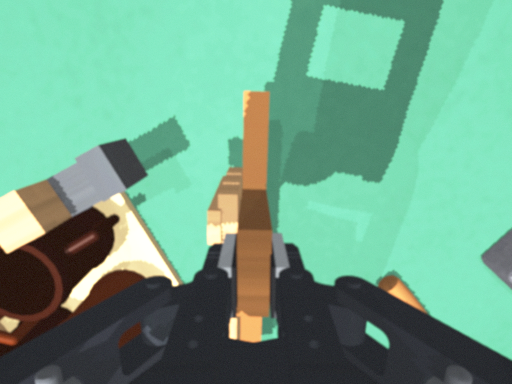

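View pics/s2.png

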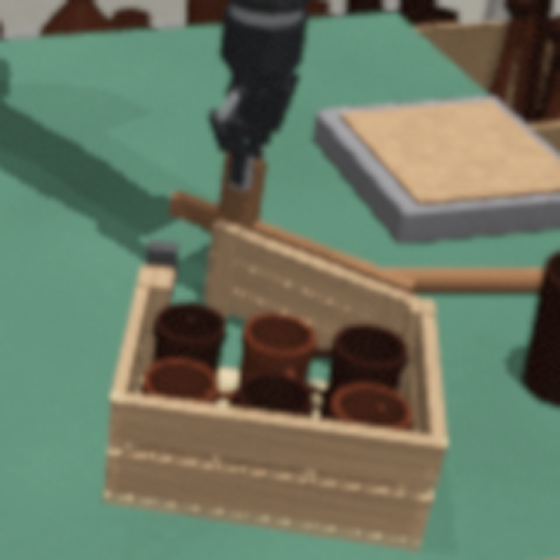

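Emit:
play_rows(
  series=[
    [[-2.3,2.7,0,0.0024,0.002,0.0104,1],[-2.3,2.7,0,0.0031,0.0027,0.0102,1],[-2.3,2.7,0,0.0036,0.0031,0.0099,1],[-2.3,2.7,0,0.0041,0.0035,0.0095,1],[0,0,0,0,0,0,1]],
  ],
  force=60,
)

```text
time_s: 2.92
eef_pos: [0.4726, 0.345, 0.1912]
eef_rot: [[-0.741, -0.645, -0.189], [-0.624, 0.764, -0.162], [0.249, -0.002, -0.968]]
wrist_force: [-3.1, -3.0, 0.8]
grip_width: 0.0127
```

Run:
```python
from h import *
s=get_state();print(s["eef_pos"],s["eef_rot"],s["wrist_force"],s["grip_width"],s["time_s"])
im=vision.read_camera("wrist"); cv2.imwrite("pics/w3.png",im[:,:,::-1])
print(get_state()["eef_pos"])
```

```text
[0.47264684 0.34496193 0.19123146] [[-0.74060691 -0.64471394 -0.18932869]
 [-0.62408899  0.76442214 -0.16177678]
 [ 0.24902678 -0.00165505 -0.96849518]] [-3.07976691 -2.95766445  0.82400709] 0.012733813210545248 2.9167
[0.47204841 0.34450255 0.19015563]
```

View pics/w3.png

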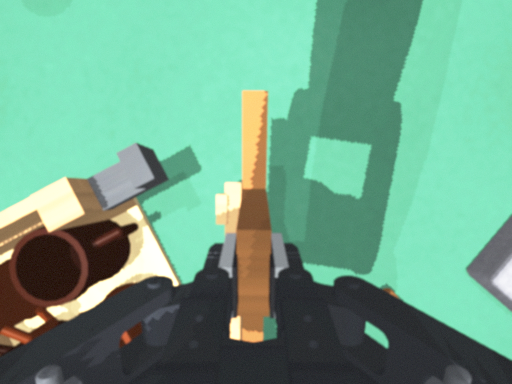

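Run:
```python
from h import *
P=get_state()["eef_pos"][:2];H=np.array([.6204,.4476])
def rot(a):
    a=np.radians(a);R=np.array([[np.cos(a),-np.sin(a)],[np.sin(a),np.cos(a)]]);return H+R@(P-H)
p=P
for a in (4.5,9,13.5,18,22.5,27):
    q=rot(a);print(a,q,q-p);p=q
```

```text
4.5 [0.48059466 0.33318083] [ 0.00854625 -0.01132172]
9 [0.49000286 0.32256455] [ 0.0094082  -0.01061628]
13.5 [0.50021499 0.31271915] [ 0.01021214 -0.0098454 ]
18 [0.51116811 0.30370533] [ 0.01095312 -0.00901381]
22.5 [0.52279469 0.29557868] [ 0.01162657 -0.00812666]
27 [0.53502303 0.28838928] [ 0.01222834 -0.00718939]
```

Emit:
play_rows(
  series=[
    [[0,0,4.5,0.0085,-0.0113,0,1],[0,0,4.5,0.0094,-0.0106,0,1],[0,0,4.5,0.0102,-0.0098,0,1],[0,0,4.5,0.011,-0.009,0,1],[0,0,0,0,0,0,1]],
  ],
)

```text
time_s: 3.38
eef_pos: [0.5125, 0.3007, 0.1883]
eef_rot: [[-0.503, -0.856, -0.118], [-0.83, 0.517, -0.208], [0.239, -0.006, -0.971]]
wrist_force: [1.2, -0.8, -0.5]
grip_width: 0.0128
```

Run:
```python
from h import *
s=get_state();print(s["eef_pos"],s["eef_rot"],s["wrist_force"],s["grip_width"],s["time_s"])
im=vision.read_camera("wrist"); cv2.imwrite("pics/w4.png",im[:,:,::-1])
im=vision.read_camera("scene"); cv2.imwrite("pics/s4.png",cv2.resize(im[100:260,270:430,::-1],None,fx=3.5,fy=3.5,interpolation=cv2.INTER_CUBIC))
print(get_state()["eef_pos"])
```

```text
[0.51251691 0.30074868 0.18833321] [[-0.50325486 -0.85597917 -0.11846607]
 [-0.83031645  0.51697101 -0.20812393]
 [ 0.23939327 -0.00637505 -0.97090176]] [ 1.24845608 -0.76154893 -0.48106231] 0.012785989538265555 3.3833
[0.51138812 0.30158132 0.18831759]
```

View pics/w4.png

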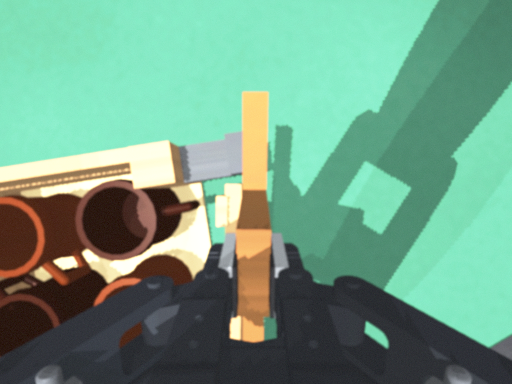

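View pics/s4.png

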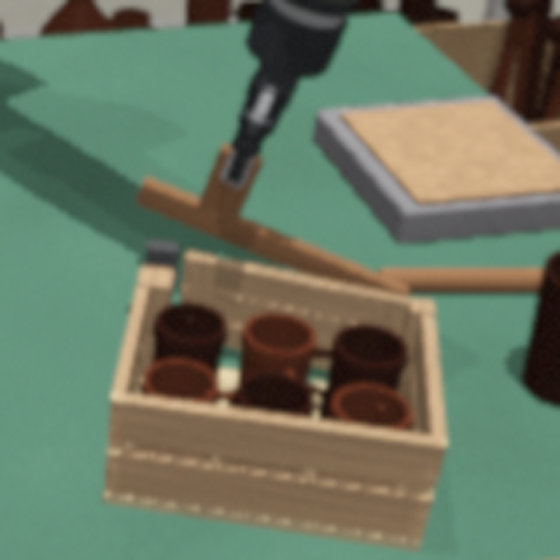

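Emit:
play_rows(
  series=[
    [[0,0,3.5,0.009,-0.006,0.001,1],[0,0,3.5,0.009,-0.006,0,1],[0,0,1.5,0.005,-0.003,0,1],[0,0,0,0,0,0,1]],
  ],
)

```text
time_s: 3.82
eef_pos: [0.5339, 0.2865, 0.1876]
eef_rot: [[-0.378, -0.922, -0.084], [-0.895, 0.387, -0.22], [0.236, -0.008, -0.972]]
wrist_force: [2.6, -0.8, 1.8]
grip_width: 0.0127
```

Run:
```python
from h import *
s=get_state();print(s["eef_pos"],s["eef_rot"],s["wrist_force"],s["wrist_torque"],s["grip_width"],s["time_s"])
im=vision.read_camera("wrist"); cv2.imwrite("pics/w5.png",im[:,:,::-1]);np.savez("pics/w5.npz",im=im,P=s["eef_pos"],R=s["eef_rot"])
im=vision.read_camera("scene"); cv2.imwrite("pics/s5.png",cv2.resize(im[100:260,270:430,::-1],None,fx=3.5,fy=3.5,interpolation=cv2.INTER_CUBIC))
print(get_state()["eef_pos"])
```

```text
[0.53393828 0.28650941 0.18760085] [[-0.37799586 -0.92194822 -0.0844429 ]
 [-0.89525414  0.38723649 -0.22038132]
 [ 0.23587954 -0.00770537 -0.97175175]] [ 2.63033457 -0.76350302  1.80245999] [ 0.25778958  0.04386828 -0.39992905] 0.012697533934526198 3.8167
[0.53353454 0.2868736  0.18776417]
```

View pics/w5.png

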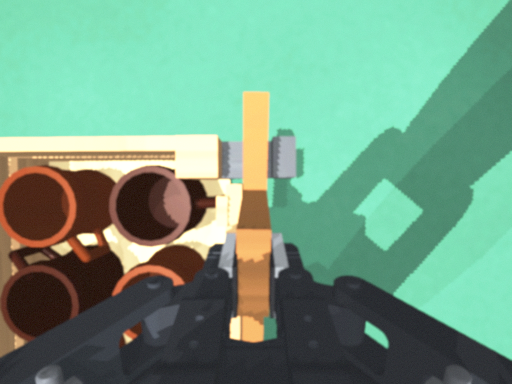

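View pics/s5.png

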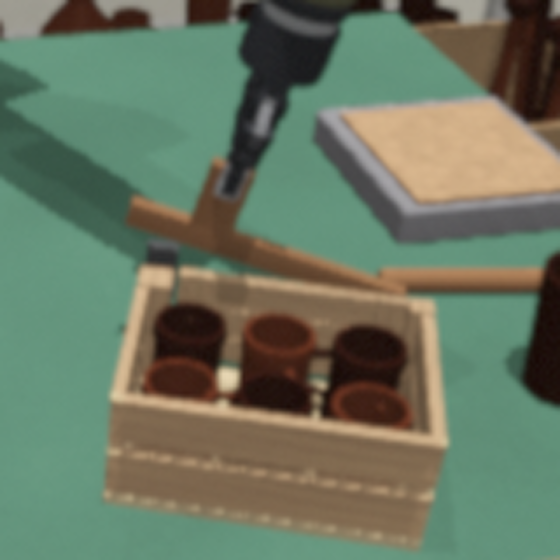

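Emit:
play_rows(
  series=[
    [[0,0,1,0.004,-0.002,0,1],[0,0,0,0,0,0,1]],
  ],
)

```text
time_s: 4.08
eef_pos: [0.5367, 0.2852, 0.1877]
eef_rot: [[-0.362, -0.929, -0.082], [-0.902, 0.371, -0.222], [0.236, -0.007, -0.972]]
wrist_force: [2.5, -1.3, 0.1]
grip_width: 0.0131
```

Emit:
play_rows(
  series=[
    [[0,0,1,0.004,-0.002,0,1],[0,0,0,0,0,0,1]],
  ],
)

```text
time_s: 4.25
eef_pos: [0.5368, 0.2847, 0.1872]
eef_rot: [[-0.346, -0.934, -0.087], [-0.908, 0.356, -0.221], [0.238, 0.002, -0.971]]
wrist_force: [3.6, -3.5, 2.7]
grip_width: 0.0131
```

Emit:
play_rows(
  series=[
    [[3.1,-1.3,-0.5,-0.002,-0.005,-0.009,1],[3.1,-1.3,0,-0.0018,-0.0044,-0.0095,1],[0,0,0,0,0,0,1]],
  ],
)

```text
time_s: 4.5
eef_pos: [0.5332, 0.2762, 0.1686]
eef_rot: [[-0.362, -0.931, -0.04], [-0.925, 0.364, -0.111], [0.118, -0.003, -0.993]]
wrist_force: [3.8, 0.7, -1.1]
grip_width: 0.0131
```

Run:
```python
from h import *
s=get_state();print(s["eef_pos"],s["eef_rot"],s["wrist_force"],s["wrist_torque"],s["grip_width"],s["time_s"])
im=vision.read_camera("wrist"); cv2.imwrite("pics/w6.png",im[:,:,::-1]);np.savez("pics/w6.npz",im=im,P=s["eef_pos"],R=s["eef_rot"])
print(get_state()["eef_pos"])
```

```text
[0.53319856 0.27621514 0.16855725] [[-0.36228457 -0.93120482 -0.04009323]
 [-0.92459902  0.36448351 -0.11076289]
 [ 0.11775625 -0.00305753 -0.99303782]] [ 3.82626308  0.74631731 -1.11467671] [ 0.58978116 -0.63079121 -0.56113102] 0.013113461730923015 4.5
[0.533566   0.27662282 0.16963938]
```

View pics/w6.png

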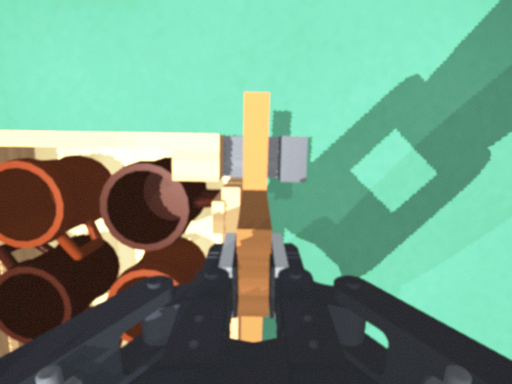

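Emit:
play_rows(
  series=[
    [[3.1,-1.3,0,-0.0013,-0.0038,-0.01,1],[3.1,-1.3,0,-0.001,-0.0029,-0.01,1],[0,0,0,0,0,0,1]],
  ],
)

```text
time_s: 4.8
eef_pos: [0.5309, 0.2703, 0.1509]
eef_rot: [[-0.364, -0.932, 0.003], [-0.932, 0.364, -0.006], [0.005, -0.005, -1.0]]
wrist_force: [2.9, 3.5, -1.8]
grip_width: 0.0128
```

Run:
```python
from h import *
s=get_state();print(s["eef_pos"],s["eef_rot"],s["wrist_force"],s["wrist_torque"],s["grip_width"],s["time_s"])
im=vision.read_camera("wrist"); cv2.imwrite("pics/w7.png",im[:,:,::-1])
im=vision.read_camera("scene"); cv2.imwrite("pics/s7.png",cv2.resize(im[100:260,270:430,::-1],None,fx=3.5,fy=3.5,interpolation=cv2.INTER_CUBIC))
print(get_state()["eef_pos"])
```

```text
[0.530937  0.2703089 0.1508856] [[-0.36369348 -0.93151401  0.00295029]
 [-0.93150649  0.36367069 -0.00626729]
 [ 0.00476513 -0.00502758 -0.99997601]] [ 2.94576491  3.46231228 -1.77735525] [ 0.64693943 -0.2268708  -0.566671  ] 0.012806594519218532 4.8
[0.53109935 0.27067108 0.15191758]
```

View pics/w7.png

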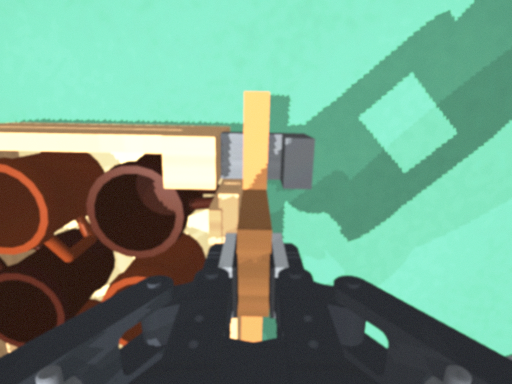

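View pics/s7.png

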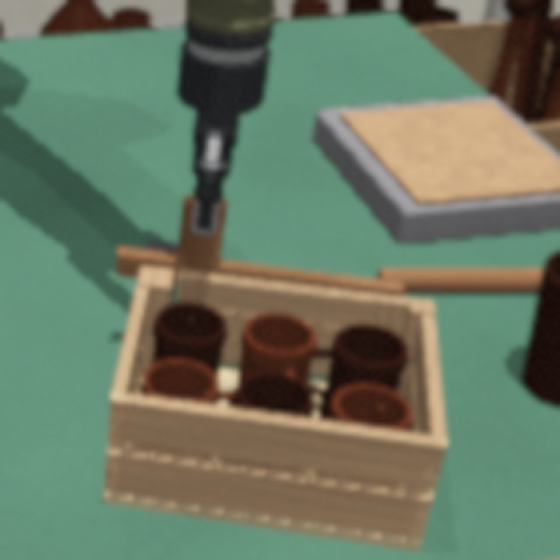

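Emit:
play_rows(
  series=[
    [[0,0,0,0.002,-0.001,-0.001,1],[0,0,0,0,0,0,-1],[0,0,0,0,0,0,-1],[0,0,0,0,0,0,-1],[0,0,0,0,0,0,-1],[0,0,0,0,0,0,-1],[0,0,0,0,0,0,-1]],
  ],
)

```text
time_s: 5.48
eef_pos: [0.5325, 0.2729, 0.1532]
eef_rot: [[-0.352, -0.936, -0.004], [-0.936, 0.352, -0.017], [0.017, -0.002, -1.0]]
wrist_force: [-0.2, -0.3, -0.2]
grip_width: 0.0833
```

Run:
```python
from h import *
s=get_state();print(s["eef_pos"],s["wrist_force"],s["grip_width"],s["time_s"])
im=vision.read_camera("wrist"); cv2.imwrite("pics/w8.png",im[:,:,::-1])
```

```text
[0.5324954  0.27285996 0.15321939] [-0.22460305 -0.33293247 -0.16914275] 0.08334230372149917 5.4833
```

View pics/w8.png

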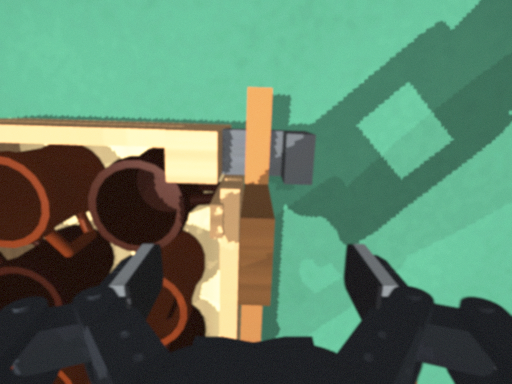

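The bar sits in the keeper behind the horn and the gripper is fully open and clear of the tab. Next I retract straight up, then back.

Emit:
play_rows(
  series=[
    [[0,0,0,0,0,0.02,-1],[0,0,0,0,0,0.03,-1],[0,0,0,0,0,0.03,-1],[0,0,0,0,0,0.03,-1],[0,0,0,-0.02,0.02,0.02,-1],[0,0,0,-0.03,0.03,0.01,-1],[0,0,0,-0.03,0.03,0,-1],[0,0,0,-0.03,0.03,0,-1],[0,0,0,-0.03,0.03,0,-1],[0,0,0,-0.02,0.02,0,-1],[0,0,0,0,0,0,-1],[0,0,0,0,0,0,-1]],
  ],
)

```text
time_s: 6.53
eef_pos: [0.3662, 0.4337, 0.3017]
eef_rot: [[-0.357, -0.934, -0.003], [-0.934, 0.357, -0.014], [0.014, -0.002, -1.0]]
wrist_force: [-0.6, -0.9, 0.1]
grip_width: 0.0853
```

Run:
```python
from h import *
s=get_state();print(s["eef_pos"],s["wrist_force"],s["qd"],s["time_s"])
im=vision.read_camera("top");np.save("pics/top9.npy",im); cv2.imwrite("pics/t9.png",im[:,:,::-1]); cv2.imwrite("pics/t9z.png",cv2.resize(im[90:280,70:230,::-1],None,fx=3,fy=3,interpolation=cv2.INTER_CUBIC))
im=vision.read_camera("scene"); cv2.imwrite("pics/s9.png",cv2.resize(im[135:255,290:410,::-1],None,fx=5,fy=5,interpolation=cv2.INTER_CUBIC))
```

```text
[0.36615472 0.43367593 0.30174854] [-0.58088986 -0.89146097  0.06774716] [ 0.04643524 -0.00610323 -0.00053287  0.01640719  0.00029756  0.01170847] 6.5333
```

View pics/t9.png

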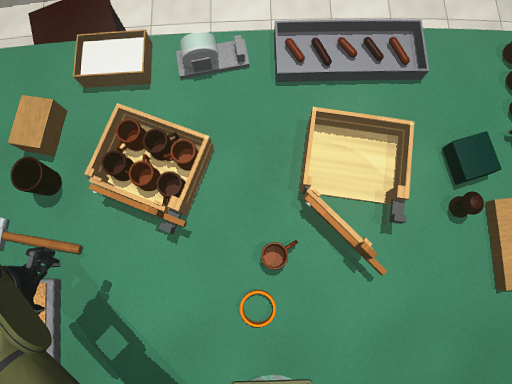

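View pics/t9z.png

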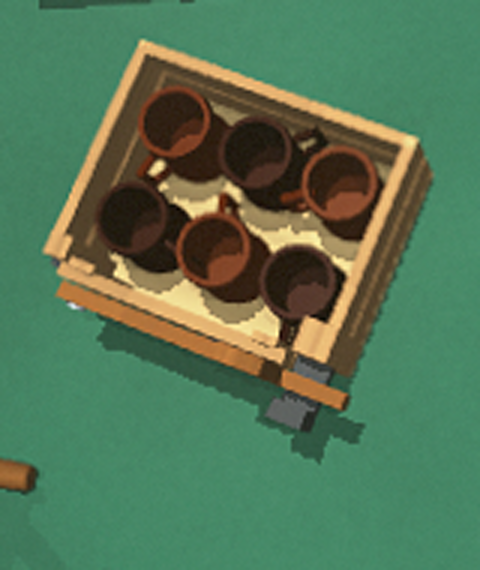

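View pics/s9.png

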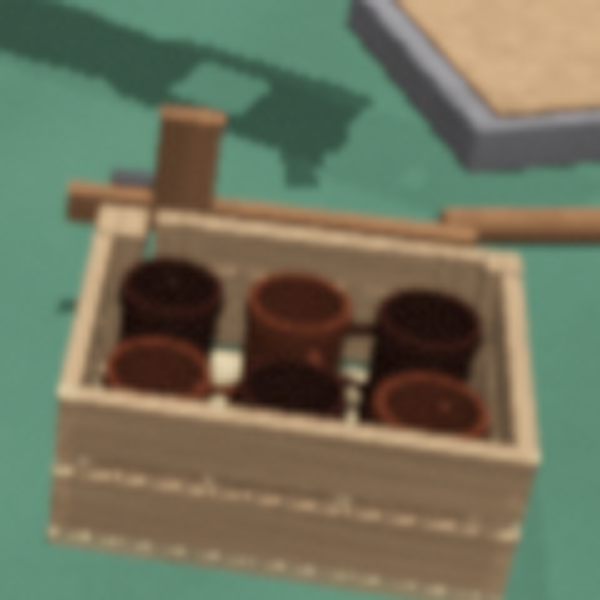

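Run:
```python
from h import *
tz=lambda L:np.array(L)/3+[70-1/3,90-1/3]
sz=lambda L:np.array(L)/5+[290-.4,135-.4]
B=plane("top",tz([(60,288),(346,402)]),.112);d=B[0]-B[1];print(np.linalg.norm(d),np.degrees(np.arctan2(d[1],d[0])))
C=plane("top",tz([(145,42),(415,138),(48,250),(322,360),(62,265),(283,355)]),.115)
for a,b in((0,1),(2,3),(4,5)): v=C[a]-C[b];print(np.degrees(np.arctan2(v[1],v[0])))
# tab height: top-view + scene triangulation along bar: scene tab top at z planes
for z in (.166,.176,.186): print(z,plane("scene",sz([(165,107),(225,118)]),z).mean(0))
H=np.array([.6204,.4476]);y=d[:2]/np.linalg.norm(d[:2]);x=np.array([y[1],-y[0]]);print("expected tab",H-.016*x-.2*y)
# spare crate unchanged?
a=np.load("pics/top0.npy")[180:285,295:400].astype(int);b=np.load("pics/top9.npy")[180:285,295:400].astype(int);print("spare diff max",np.abs(a-b).max())
# scene bar ends z via top-view line
print(proj("scene",[np.r_[B[1][:2],.112],np.r_[B[1][:2],.122]])*1-[289.6,134.6])
```

```text
0.2611939863612584 67.42199340935929
67.68306569444758
67.12912237794757
66.9394382771759
0.166 [0.51384957 0.27851957 0.166     ]
0.176 [0.53039671 0.2721583  0.176     ]
0.186 [0.54694384 0.26579702 0.186     ]
expected tab [0.52883809 0.26907152]
spare diff max 8
[[12.25411396 36.39122854]
 [12.433705   33.8171671 ]]
```

The bar runs at 67.4° and the crate front at 66.9 to 67.7°, so the gate is shut. The tab top fits a height of 0.176 m, so the bar is level. The empty crate's picture is unchanged. Handing in.

```bash
python3 -c "
from bench import env;print(env.sign_off())"
```

```text
the job is handed in; nothing more can be done
None
```

The gate of the full crate (the left one from the robot) is shut and latched, and I handed the job in at about 6.6 s. I pinched the drop bar's tab and lifted the bar about 0.25 rad with the gate still open about 0.47 rad. I then swung the gate shut over the horn, lowered the bar level into the notch, opened the gripper and backed away.

**Last checks:**
- **Gate:** the bar runs at 67.4° and the crate front at 66.9 to 67.7°, so the gate is shut to within about 0.01 rad. The picture resolves no finer than that.
- **Bar:** the tab top fits its level height of 0.176 m to about 2 mm, and the bar lies behind the horn.
- **Empty crate:** the picture of its gate and tab is unchanged from the start (at most 8 grey levels of difference).
- **Robot:** the gripper is open, about 0.23 m from the tab. The wrist force is about 1 N, which matches the noise seen in free air.

No check failed or disagreed. The sign-off gave no verdict.

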